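# Load the thread stands and seat their dust covers

### The arm

A 7-joint arm with a two-finger parallel gripper is mounted at the origin on the work surface. World frame = base frame: x ahead of the robot, y to its left, z up, the work surface at z = 0. Lengths are in m, angles in rad, forces in N, time in s.
With the tool pointing down it reaches from about 0.425 to 0.95 m from the base axis. Payload 4.7 kg.
Tool frame: the origin (TCP) lies on the centre line of the jaws, within the pads' length; the fingertips stand robot.nose_length ahead of it and the grasp point (between the pads) lies 8 mm behind it (robot.nose_length is the distance from the TCP to the fingertips, in m); z points along the fingers, y is the line along which they close (so a half turn about z gives the same grasp; the last joint's range is limited). The gripper opens to 85 mm and grips with 20 to 120 N. Pads are 22 mm wide; open, the fingers measure 114 mm over their backs; the gripper's body (76 mm by 85 mm) begins 54 mm behind the grasp point. The pads swing forward as they close: fully open they stand 13 mm farther back than shut.
Start: joints at [-1.327, 0.469, -0.049, 1.532, 0.024, 1.141, -0.082], TCP at [0.182, 0.65, 0.242] pointing down, gripper open.
Joint ranges: [-2.59, 2.59], [-0.33, 1.99], [-1.39, 1.29], [0.1, 2.45], [-1.04, 4.18], [0.21, 1.99], [-2.66, 2.66]. Speed limits (rad/s): [2.57, 2.57, 3.14, 3.14, 3.14, 3.14, 3.14].

### API

Orientations are given as [roll, pitch, yaw] about the fixed x, y, z axes, in that order (R = Rz(yaw) Ry(pitch) Rx(roll)).
In Python, from plant import robot gives the robot as it stands. Calls block until the motion is done:
- robot.goto(position, orientation): joint-space move of the TCP to a pose.
- robot.move_straight(position, vel=0.15, attitude=None, contact_N=None): straight line of the TCP; attitude=None keeps the orientation; vel is the mean speed in m/s. With contact_N (N) it stops when the force on the tool has changed by that much, and returns True; else False.
- robot.move_joints(angles): joint-space move.
- robot.grip(opening, strength=None): opening from 0.0 (shut) to 1.0 (fully open); strength is the grip in N (None keeps the last); returns when the fingers have stopped.
- robot.sleep(seconds).
- robot.inverse_kinematics(position, orientation): joint angles nearest the present ones, or None.
- robot.sense(): the state.
- robot.grab_frame(name): name is "scene" or "top"; returns a dict with "image" (384x512x3 uint8, red, green, blue), "range_z" (384x512 float32, m along the optical axis (not along the pixel's ray), 0 where there is no reading), "fx", "fy", "cx", "cy" (pixels), "R" (3x3) and "t" (3): a world point X has camera coordinates R X + t. Camera axes: x right, y down, z forward; pixel columns grow to the right and rows downward; lengths in m; the calibration is good to about 2 mm. A picture is of the moment at which its call begins.
A pose or a line that the arm cannot do raises robot.IKError and nothing moves.
- robot.close_job(): hands the job in; it is judged then, once.
The state is a dict: "t": time; "joint_pos": joint angles; "joint_velocities": joint speeds; "effort": joint torques, N m; "tcp_pos": TCP position; "tcp_rot": TCP orientation; "wrist_force": force on the tool from outside, world axes, zero at the start; "torque": the same for the moment, N m; "opening": opening from 0.0 (shut) to 1.0 (fully open); "gripper_force": force on a finger pad.
Only numpy, scipy, OpenCV 4.12 (cv2) and the standard library are available. Lean on these libraries where they do the work, as an engineer would, in place of code of your own. Each camera call takes 0.05 s, during which the arm holds its last target. There are 200 camera calls.

### The job

Put the thread away: push every spool down onto the peg of a thread stand, one spool to a stand, until it sits fully home on the wooden step. Close all three stands with the metal dust covers, an empty stand too, and press each cover down until its rim is fully seated. Leave the tape measure and seam ripper where they lie and the button jar standing.

Things in the scene. Friction and masses are not known exactly. Their poses are not given: they have to be found in the camera images.
- stand_1: round thread stand, fixed to the table, origin on the table under its axis, z up. Wooden foot 110 mm across, 10 mm high; on it a wooden step 76 mm across up to z = 32 mm (3 mm chamfer), then an upright peg 20 mm thick from z = 32 to 80 mm with a tapered tip. Any spool and any cover fit any stand: a spool goes over the peg, home at 32 mm; a cover's rim goes round the step, home at 14 mm.
- seal_1 (a joint): stiff black rubber ring, 91 mm across, round the step of stand_1; 0 = up, where it holds a cover's rim 24 mm above the table; 0.010 = pressed home, rim at 14 mm. A push of 10 to 15 N moves it down and it stays where it is left. It starts up.
- collar_1 (a joint): stiff rubber collar, 28 mm across, round the peg of stand_1; 0 = up, where it holds a spool's underside 42 mm above the table; 0.010 = pushed home, spool resting on the step at 32 mm. A push of 10 to 15 N moves it down and it stays where it is left. It starts up.
- stand_2: round thread stand, fixed to the table, origin on the table under its axis, z up. Wooden foot 110 mm across, 10 mm high; on it a wooden step 76 mm across up to z = 32 mm (3 mm chamfer), then an upright peg 20 mm thick from z = 32 to 80 mm with a tapered tip. Any spool and any cover fit any stand: a spool goes over the peg, home at 32 mm; a cover's rim goes round the step, home at 14 mm.
- seal_2 (a joint): stiff black rubber ring, 91 mm across, round the step of stand_2; 0 = up, where it holds a cover's rim 24 mm above the table; 0.010 = pressed home, rim at 14 mm. A push of 10 to 15 N moves it down and it stays where it is left. It starts up.
- collar_2 (a joint): stiff rubber collar, 28 mm across, round the peg of stand_2; 0 = up, where it holds a spool's underside 42 mm above the table; 0.010 = pushed home, spool resting on the step at 32 mm. A push of 10 to 15 N moves it down and it stays where it is left. It starts up.
- stand_3: round thread stand, fixed to the table, origin on the table under its axis, z up. Wooden foot 110 mm across, 10 mm high; on it a wooden step 76 mm across up to z = 32 mm (3 mm chamfer), then an upright peg 20 mm thick from z = 32 to 80 mm with a tapered tip. Any spool and any cover fit any stand: a spool goes over the peg, home at 32 mm; a cover's rim goes round the step, home at 14 mm.
- seal_3 (a joint): stiff black rubber ring, 91 mm across, round the step of stand_3; 0 = up, where it holds a cover's rim 24 mm above the table; 0.010 = pressed home, rim at 14 mm. A push of 10 to 15 N moves it down and it stays where it is left. It starts up.
- collar_3 (a joint): stiff rubber collar, 28 mm across, round the peg of stand_3; 0 = up, where it holds a spool's underside 42 mm above the table; 0.010 = pushed home, spool resting on the step at 32 mm. A push of 10 to 15 N moves it down and it stays where it is left. It starts up.
- spool_1: thread spool (may be absent), upright, round, 60 mm tall, thread body 50 to 53 mm across, end flanges 56 mm across and 5 mm thick; a blind bore 24 mm wide and 55 mm deep runs up from the underside, the top is closed and flat. About 90 g. Origin: centre of the underside, z up along its axis.
- spool_2: thread spool (may be absent), upright, round, 60 mm tall, thread body 50 to 53 mm across, end flanges 56 mm across and 5 mm thick; a blind bore 24 mm wide and 55 mm deep runs up from the underside, the top is closed and flat. About 90 g. Origin: centre of the underside, z up along its axis.
- spool_3: thread spool (may be absent), upright, round, 60 mm tall, thread body 50 to 53 mm across, end flanges 56 mm across and 5 mm thick; a blind bore 24 mm wide and 55 mm deep runs up from the underside, the top is closed and flat. About 90 g. Origin: centre of the underside, z up along its axis.
- cover_1: round aluminium dust cover, upside-down cup 89 mm across (rim 91 mm) and 96 mm high, inside 80 mm wide and 92 mm deep, with an upright wooden knob 28 mm thick on top from z = 96 to 130 mm. About 160 g. Clears a spool that is on its peg. Origin: centre of the open lower rim, z up along its axis.
- cover_2: round aluminium dust cover, upside-down cup 89 mm across (rim 91 mm) and 96 mm high, inside 80 mm wide and 92 mm deep, with an upright wooden knob 28 mm thick on top from z = 96 to 130 mm. About 160 g. Clears a spool that is on its peg. Origin: centre of the open lower rim, z up along its axis.
- cover_3: round aluminium dust cover, upside-down cup 89 mm across (rim 91 mm) and 96 mm high, inside 80 mm wide and 92 mm deep, with an upright wooden knob 28 mm thick on top from z = 96 to 130 mm. About 160 g. Clears a spool that is on its peg. Origin: centre of the open lower rim, z up along its axis.
- tape: round leather tape measure, 60 mm across, 16 mm high, origin centre of underside; leave alone
- ripper: seam ripper lying flat, 110 mm long along its x, 10 mm high, origin at mid-length on the table; leave alone
- button_jar: glass button jar with steel lid, 68 mm across, 90 mm high, origin centre of underside; leave standing
- pin_dish: round pin dish, 56 mm across, 12 mm high, origin centre of underside; not part of the job
- chalk: block of tailor's chalk, 50 x 40 x 10 mm, origin centre of underside; not part of the job
Things that resemble listed ones, but are neither listed nor needed, are in the scene too. Leave any blue or orange look-alike of the spool_2 alone.

How it is judged:
By the outcome, as a careful person would: the job done as asked, in the order asked, and still so for the second after the job is handed in, with the robot touching nothing.
Of spool_1, spool_2, spool_3 only 2 to 3 are there at a start; the rules pass over those that are not, and their reading is None.
At some moment in a run one of spool_1, spool_2, spool_3, cover_1, cover_2, cover_3 may be knocked a few centimetres aside while the robot is not near it.
Once in a run the grip may slacken for a moment while it holds something.
It also fails if it takes over 208 s, if anything falls off the work surface, if the arm or the gripper's body presses on something with over 40 N, if the wrist force passes 120 N, or if a joint passes its speed limit or range.

## Working session

There is one attempt and no reset: what is moved stays moved. The work goes in short steps, each a Python script; the robot and the scene stay as the last script left them, time stands still between calls to the robot, and variables do not carry over. Pictures are saved under pics/ and viewed, at most 14 in all, crops included, and the job is handed in when it is done.

```bash
ls; mkdir -p pics; python3 - <<'E'
from plant import robot
import cv2,numpy as np
print(robot.nose_length, robot.sense())
for n in("scene","top"):
    f=robot.grab_frame(n); np.savez(f"pics/{n}0.npz",**f)
    cv2.imwrite(f"pics/{n}0.png",cv2.resize(f["image"][:,:,::-1],(800,600),interpolation=cv2.INTER_CUBIC))
    print(n,f["fx"],f["cx"],f["cy"],f["R"],f["t"],(-f["R"].T@f["t"]))
E
```

```text
pics
0.011 {'t': 0.0, 'joint_pos': array([-1.3268466 ,  0.46946121, -0.048595  ,  1.53370914,  0.02412073,
        1.14103006, -0.0822887 ]), 'joint_velocities': array([ 1.97217427e-04, -7.80472992e-04, -1.60231937e-04,  1.10001586e-03,
        8.29007140e-04, -2.04119821e-05, -1.58824079e-03]), 'effort': array([ 4.58754930e-04, -5.10301101e+01, -4.68630600e-02, -2.37715226e+01,
        1.04938354e-02,  7.51170184e-03,  1.34687815e-05]), 'tcp_pos': array([0.18173606, 0.64947252, 0.24124166]), 'tcp_rot': array([-3.13957359e+00,  9.50443781e-05,  2.86879498e+00]), 'wrist_force': array([-0.76586731,  0.08376851, -0.29969287]), 'torque': array([-0.02181308, -0.02943253, -0.00980075]), 'gripper_force': 0.0, 'opening': 1.0002023483715352}
scene 397.76046542930635 249.59629540390802 191.38408986261715 [[ 0.74199207  0.67040699 -0.001497  ]
 [ 0.56725342 -0.6290109  -0.53157205]
 [-0.35731124  0.39357307 -0.84701176]] [-0.37762711 -0.24059915  1.34825577] [ 0.89842396 -0.4288128   1.0135274 ]
top 354.757236753665 259.4951283298299 194.20021142984288 [[ 0.0888472  -0.99603881  0.00358688]
 [-0.97544983 -0.08773805 -0.20198926]
 [ 0.20150385  0.01444736 -0.97938117]] [-0.02497904  0.48721954  1.16636215] [2.42451071e-01 1.01674841e-03 1.24081584e+00]
```

View pics/scene0.png

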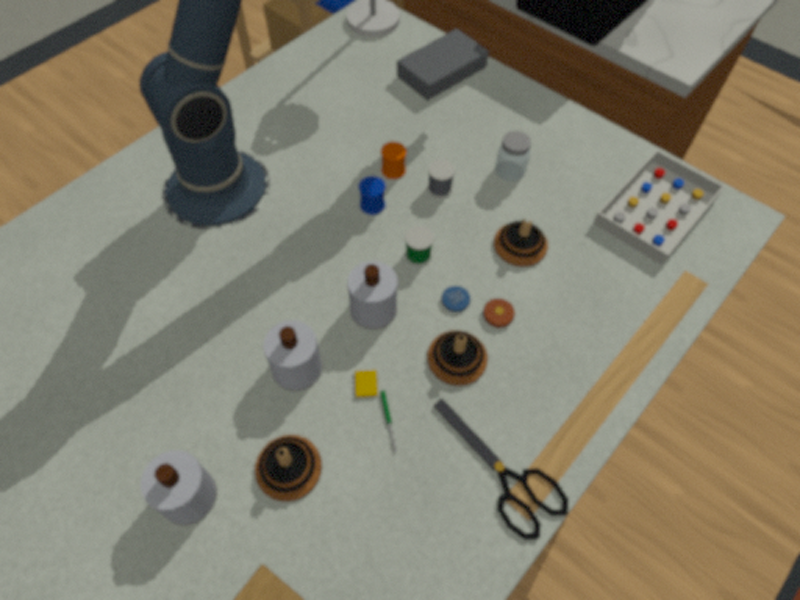

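View pics/top0.png

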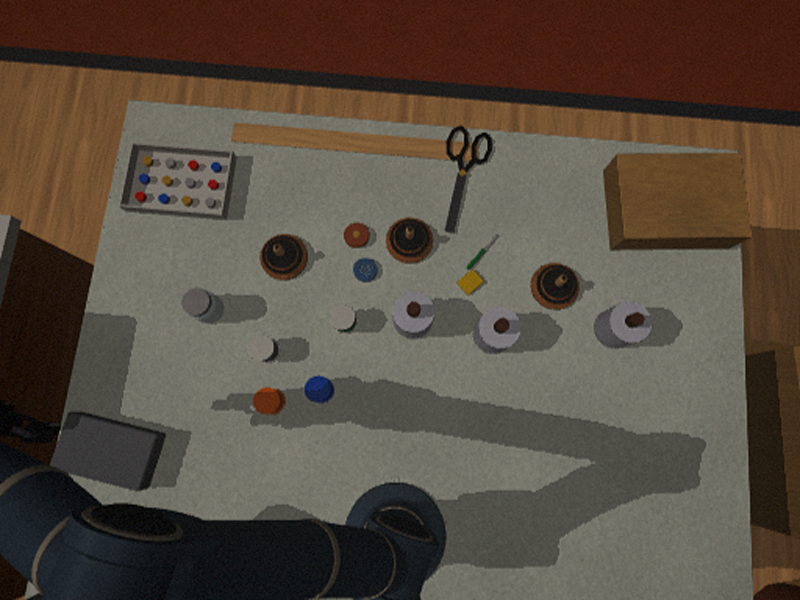

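Scene view (800x600): stands at (288,467), (457,357) and (521,243). Covers at (180,488), (294,355) and (373,295). Spool candidates: green with white top (419,247), dark grey with white top (441,180), blue (372,195) and orange (394,160), which are look-alikes to leave, and the jar (513,155). So I expect two spools, the green and the grey. I'll check with a close crop and measure positions.

```bash
cat > vis.py <<'E'
import numpy as np,cv2
def load(n,f=None):
    return f if f is not None else dict(np.load(f"pics/{n}.npz"))
def cloud(f):
    v,u=np.mgrid[:384,:512]; z=f["range_z"]
    P=np.stack([(u-f["cx"])/f["fx"]*z,(v-f["cy"])/f["fy"]*z,z],-1)
    W=(P-f["t"])@f["R"]; W[z<=0]=np.nan
    return W
def ray(f,u,v,h):
    d=f["R"].T@np.array([(u-f["cx"])/f["fx"],(v-f["cy"])/f["fy"],1.]); c=-f["R"].T@f["t"]
    return (c+d*(h-c[2])/d[2])[:2]
def pix(f,X):
    p=f["R"]@np.asarray(X,float)+f["t"]; return p[:2]/p[2]*[f["fx"],f["fy"]]+[f["cx"],f["cy"]]
def blobs(f,zlo,zhi,amin=8):
    "components of the height slice: mean z, area, enclosing-circle centre cast onto mean z"
    W=cloud(f); m=((W[...,2]>zlo)&(W[...,2]<zhi)&(np.abs(W[...,1])<.62)&(W[...,0]>.3)&(W[...,0]<1)).astype(np.uint8)
    n,l,s,c=cv2.connectedComponentsWithStats(m); out=[]
    for i in range(1,n):
        if s[i,4]<amin: continue
        P=W[l==i]; q=np.argwhere(l==i)[:,::-1].astype(np.float32)
        xy=ray(f,*q.mean(0),(zlo+zhi)/2)
        out.append((xy.round(4),q.mean(0).round(1),s[i,4],P[:,2].mean().round(4),f["image"][l==i].mean(0).astype(int)))
    return out
E
python3 - <<'E'
from vis import *
for n in("top0","scene0"):
    f=load(n)
    for zl,zh in((.052,.068),(.088,.104),(.122,.138),(.072,.088)):
        print(n,zl)
        for b in blobs(f,zl,zh): print(*b)
f=load("scene0"); cv2.imwrite("pics/crop1.png",cv2.resize(f["image"][85:185,215:348,::-1],(798,600),interpolation=cv2.INTER_CUBIC))
E
```

```text
top0 0.052
[ 0.7285 -0.4743] [405.2 139.1] 166 0.06 [61 45 26]
[0.6401 0.0257] [261.4 150.7] 11 0.0601 [64 48 33]
[0.5759 0.3051] [179.3 161.4] 9 0.0591 [57 43 29]
[ 0.5621 -0.3096] [356.8 180.8] 9 0.058 [83 62 39]
[0.4351 0.4452] [132.7 197.6] 71 0.0615 [73 76 72]
[0.4438 0.1535] [218.6 202.7] 206 0.0602 [125 120 111]
[ 0.4679 -0.4218] [389.1 210.7] 45 0.0609 [75 74 76]
[0.362  0.3184] [166.8 222.3] 218 0.0596 [124 119 110]
[ 0.414  -0.1541] [308.9 219.5] 10 0.0636 [76 74 77]
[0.3055 0.1884] [203.4 242.8] 45 0.06 [23 42 98]
top0 0.088
[ 0.7711 -0.5231] [423.7 124.9] 2646 0.0913 [99 71 39]
[0.4417 0.4604] [124.6 193.2] 195 0.0904 [90 86 83]
[0.4612 0.0011] [264.1 199.6] 495 0.0961 [113 110 113]
[ 0.4796 -0.4515] [402.2 206.3] 502 0.0964 [111 107 110]
[ 0.4438 -0.1807] [319.1 209.8] 496 0.0962 [114 111 114]
top0 0.122
[0.4623 0.0009] [264.4 197.3] 59 0.1299 [47 30 21]
[ 0.4812 -0.4535] [407.1 204. ] 65 0.1304 [47 31 23]
[ 0.4447 -0.181 ] [321.  207.8] 61 0.1296 [48 31 22]
top0 0.072
[ 0.7275 -0.4762] [408.1 137.3] 182 0.0809 [62 46 27]
[0.6445 0.0239] [262.  147.7] 20 0.0765 [76 57 37
[... 1008 characters left out ...]
1.3] 705 0.0966 [138 139 140]
[ 0.485 -0.453] [109.8 308. ] 1021 0.0961 [139 140 142]
[ 0.6951 -0.4556] [170.2 375.8] 476 0.0904 [137 113  71]
scene0 0.122
[0.4633 0.0019] [237.5 173.6] 83 0.1303 [78 57 44]
[ 0.4459 -0.1802] [183.4 213.7] 95 0.1301 [79 57 43]
[ 0.4826 -0.4523] [104.9 302.7] 134 0.1298 [76 52 37]
scene0 0.072
[0.4513 0.4449] [328.1  97.1] 59 0.0804 [ 98 101  97]
[0.5828 0.3074] [336.5 142.8] 25 0.0771 [113  98  72]
[ 0.4881 -0.0204] [239.  193.8] 88 0.08 [96 97 98]
[0.6476 0.0237] [294.2 217.4] 33 0.077 [94 77 50]
[ 0.476  -0.1968] [189.3 234. ] 85 0.0805 [ 97  99 100]
[ 0.5698 -0.3144] [180.4 290.6] 40 0.0767 [99 80 52]
[ 0.5163 -0.4466] [122.5 317. ] 96 0.0801 [ 99 100 102]
```

View pics/crop1.png

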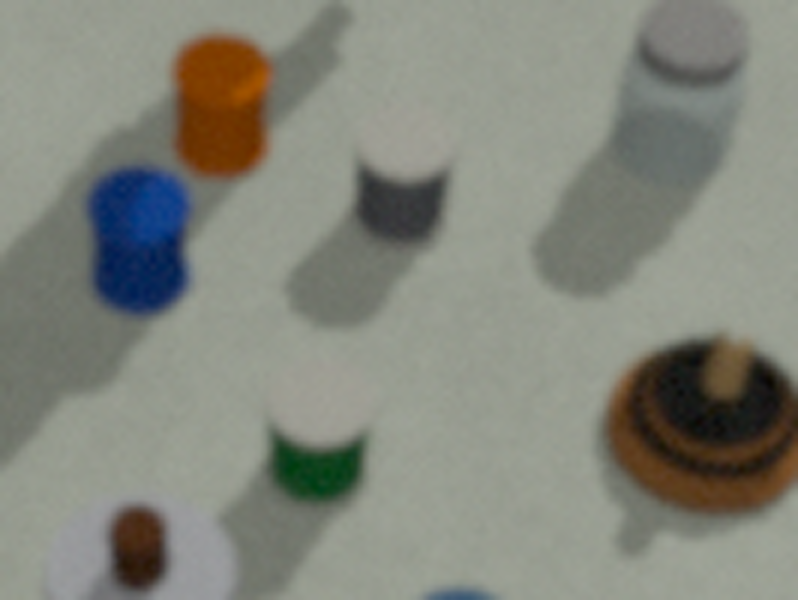

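The crop (of scene columns 215–348, rows 85–185) shows two white-flanged spools: green at crop (320,430) and grey at crop (403,180). The all-blue (140,240) and all-orange (222,105) ones are the look-alikes, so two spools are present. Next I'll refine the centres with circle fits from both cameras.

```bash
cat >> vis.py <<'E'
from scipy.optimize import least_squares
def near(f,xy,r,zlo,zhi):
    W=cloud(f).reshape(-1,3); W=W[~np.isnan(W[:,0])]
    return W[(np.hypot(W[:,0]-xy[0],W[:,1]-xy[1])<r)&(W[:,2]>zlo)&(W[:,2]<zhi)]
def centre(f,xy,r,zlo,zhi,R,it=3):
    "centre of a disc/ring of outer radius R: outermost points per angle bin, circle fit of fixed radius up to bias"
    for _ in range(it):
        P=near(f,xy,r,zlo,zhi)[:,:2]; d=P-xy; a=np.floor((np.arctan2(d[:,1],d[:,0])+np.pi)/(2*np.pi)*24); e=np.hypot(*d.T)
        Q=np.array([P[a==k][e[a==k].argmax()] for k in np.unique(a)])
        s=least_squares(lambda p:np.hypot(Q[:,0]-p[0],Q[:,1]-p[1])-p[2],[*xy,R],loss="soft_l1",f_scale=.002)
        xy=s.x[:2]
    return s.x.round(4),len(Q)
def objpos(F,xy,kind):
    zl,zh,R,h={"spool":(.055,.066,.028,0),"cover":(.091,.102,.0445,0),"knob":(.124,.136,.014,0),"stand":(.006,.016,.055,0),"step":(.026,.038,.038,0)}[kind]
    return [centre(f,np.array(xy,float),R+.012,zl,zh,R) for f in F]
E
python3 - <<'E'
from vis import *
F=[load("top0"),load("scene0")]
for k,L in dict(spool=[(.443,.154),(.362,.320)],cover=[(.4628,.0014),(.4453,-.1807),(.482,-.453)],stand=[(.581,.308),(.646,.0238),(.568,-.315)]).items():
    for p in L:
        print(k,*objpos(F,p,k))
        if k=="stand": print("step",*objpos(F,p,"step"))
        if k=="cover": print("knob",*objpos(F,p,"knob"))
        if k=="stand": 
            for f in F:
                Q=near(f,p,.02,.04,.074); print("  peg",np.polyfit(Q[:,2],Q[:,:2],0).round(4),len(Q), near(f,p,.02,.077,.09).mean(0).round(4))
E
```

```text
spool (array([0.444 , 0.1535, 0.0266]), 24) (array([0.4424, 0.1557, 0.0271]), 24)
spool (array([0.3623, 0.3187, 0.0268]), 24) (array([0.3609, 0.3218, 0.0274]), 24)
cover (array([0.4625, 0.0012, 0.0435]), 24) (array([0.462 , 0.0028, 0.0439]), 24)
knob (array([0.4624, 0.0009, 0.0124]), 23) (array([0.4626, 0.0028, 0.0127]), 24)
cover (array([ 0.4453, -0.1813,  0.0433]), 24) (array([ 0.445 , -0.1795,  0.0441]), 24)
knob (array([ 0.4457, -0.1811,  0.012 ]), 24) (array([ 0.4449, -0.1796,  0.0129]), 24)
cover (array([ 0.4817, -0.4543,  0.0439]), 24) (array([ 0.4809, -0.4521,  0.044 ]), 24)
knob (array([ 0.4815, -0.4539,  0.0128]), 24) (array([ 0.4812, -0.4521,  0.013 ]), 24)
stand (array([0.5812, 0.3102, 0.0545]), 24) (array([0.5805, 0.3115, 0.055 ]), 19)
step (array([0.5794, 0.3099, 0.0411]), 24) (array([0.5797, 0.3117, 0.0435]), 23)
  peg [[0.579  0.3064]] 38 [0.5805 0.3109 0.0789]
  peg [[0.5828 0.3075]] 64 [0.5805 0.3114 0.0793]
stand (array([0.6471, 0.0249, 0.0546]), 24) (array([0.6458, 0.0276, 0.0548]), 24)
step (array([0.6459, 0.0252, 0.0426]), 24) (array([0.6461, 0.0268, 0.0429]), 24)
  peg [[0.6432 0.0244]] 38 [0.6439 0.0244 0.0795]
  peg [[0.6487 0.0215]] 62 [0.6469 0.0263 0.0795]
stand (array([ 0.5665, -0.3157,  0.055 ]), 24) (array([ 0.5669, -0.3133,  0.0545]), 24)
step (array([ 0.5659, -0.3155,  0.0421]), 24) (array([ 0.5661, -0.3133,  0.0414]), 24)
  peg [[ 0.5645 -0.3119]] 38 [ 0.5648 -0.3151  0.0795]
  peg [[ 0.5715 -0.3157]] 70 [ 0.5676 -0.3124  0.0793]
```

```bash
cat > act.py <<'E'
from plant import robot
from vis import *
PI=np.pi
S=[(.5803,.3108),(.6462,.0261),(.5664,-.3144)]
def look(): return [robot.grab_frame("top"),robot.grab_frame("scene")]
def st(msg=""):
    s=robot.sense(); print(msg,"t%.1f"%s["t"],"tcp",s["tcp_pos"].round(4),"rot",s["tcp_rot"].round(3),"open %.3f"%s["opening"],"gf %.1f"%s["gripper_force"],"F",s["wrist_force"].round(1)); return s
def yaw(xy): return np.arctan2(xy[1],xy[0])+PI/2
def over(xy,z,y=None): robot.goto([*xy,z],[PI,0,yaw(xy) if y is None else y])
def down(z,vel=.1,c=None):
    p=robot.sense()["tcp_pos"]; return robot.move_straight([p[0],p[1],z],vel,contact_N=c)
def find(F,xy,kind):
    r=objpos(F,xy,kind); print(kind,*r); return np.mean([a[0][:2] for a in r],0)
E
python3 - <<'E'
from act import *
F=look()
for p in((.4432,.1546),(.3616,.3203)): g=find(F,p,"spool")
robot.grip(1.0)
over(g,.2); st("above")
hit=down(.047,.12,8); st("down %s"%hit)
robot.grip(0.0,60); st("grip")
down(.2,.15); st("up"); 
F=look(); x=robot.sense()["tcp_pos"]
for f in F: print(centre(f,x[:2],.04,x[2]+.004,x[2]+.020,.028))
for i,f in enumerate(F):
    Q=near(f,x[:2],.06,x[2]-.08,x[2]+.0); print(Q.min(0),len(Q))
u,v=pix(F[1],x).astype(int); cv2.imwrite("pics/g1.png",cv2.resize(F[1]["image"][max(v-60,0):v+60,u-80:u+80,::-1],(640,480)))
E
```

```text
spool (array([0.4441, 0.1536, 0.0266]), 24) (array([0.443 , 0.1557, 0.0271]), 24)
spool (array([0.3622, 0.3187, 0.0265]), 24) (array([0.3614, 0.322 , 0.0277]), 24)
above t1.8 tcp [0.3615 0.3221 0.2003] rot [ 3.140e+00 -1.000e-03  2.298e+00] open 0.996 gf 0.0 F [-0.2  0.1 -0.6]
down False t3.2 tcp [0.3619 0.3225 0.0476] rot [ 3.14  -0.     2.295] open 1.004 gf 0.0 F [ 0.1 -0.8 -0.3]
grip t3.7 tcp [0.3618 0.3224 0.048 ] rot [ 3.141 -0.     2.295] open 0.621 gf 61.3 F [-1.8 -0.7  6.9]
up t4.8 tcp [0.3612 0.3219 0.1991] rot [-3.14   0.     2.296] open 0.623 gf 62.9 F [ 0.  -0.1 -1.6]
(array([0.3535, 0.3255, 0.0373]), 8)
(array([0.3618, 0.3192, 0.0282]), 24)
[0.34235213 0.29054865 0.15054608] 61
[0.33647589 0.29238212 0.15143268] 218
```

View pics/g1.png

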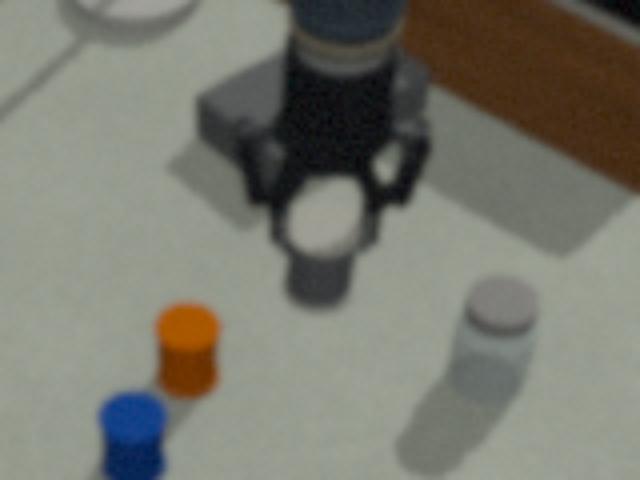

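The crop shows the grey spool in the jaws, its white top at (325,215). The top may be slightly tilted, so I'll fit its plane.

```bash
cat >> act.py <<'E'
def tilt(f,xy,zlo,zhi,r=.024):
    "plane fit of a top face: normal tilt (dz/dx,dz/dy), height at xy, rms, count (white/top points)"
    P=near(f,xy,r,zlo,zhi); A=np.c_[P[:,0]-xy[0],P[:,1]-xy[1],np.ones(len(P))]
    k=np.ones(len(P),bool)
    for _ in range(4):
        s=np.linalg.lstsq(A[k],P[k,2],rcond=None)[0]; e=P[:,2]-A@s; k=np.abs(e)<max(2*np.median(np.abs(e[k])),.0015)
    return s.round(4),k.sum(),len(P)
E
python3 - <<'E'
from act import *
x=st()["tcp_pos"]; F=look()
f=F[1]; W=cloud(f); im=f["image"].astype(int)
u,v=pix(f,[*x[:2],x[2]+.013]).astype(int)
m=np.zeros(W.shape[:2],bool); m[v-14:v+15,u-14:u+15]=1
m&=(im.min(-1)>110)&(W[...,2]>.15)
P=W[m]; print(m.sum(),P.mean(0),P.min(0),P.max(0))
A=np.c_[P[:,:2]-x[:2],np.ones(len(P))]
s=np.linalg.lstsq(A,P[:,2],rcond=None)[0]; e=P[:,2]-A@s; print(s,e.std())
k=np.abs(e)<.002; s=np.linalg.lstsq(A[k],P[k,2],rcond=None)[0]; print(s,k.sum())
E
```

```text
t4.9 tcp [0.3613 0.3219 0.199 ] rot [-3.139  0.     2.295] open 0.623 gf 62.9 F [ 0.3 -0.2 -1.9]
175 [0.35964626 0.3214796  0.21224839] [0.33411768 0.29459539 0.15574129] [0.39361171 0.34842183 0.21803286]
[0.01509405 0.00905217 0.21227716] 0.0051302778011854235
[0.01830985 0.00611567 0.21235418] 129
```

```bash
cat >> act.py <<'E'
def heldtop(f,x,dz,col=None):
    "ellipse of the pale held spool top, centre cast to the top plane"
    u,v=pix(f,[*x[:2],x[2]+dz]).astype(int); im=f["image"].astype(int); m=np.zeros(im.shape[:2],np.uint8)
    m[v-16:v+17,u-16:u+17]=((im.min(-1)>110)&(cloud(f)[...,2]>x[2]))[v-16:v+17,u-16:u+17]
    c=max(cv2.findContours(m,cv2.RETR_EXTERNAL,cv2.CHAIN_APPROX_NONE)[0],key=cv2.contourArea)
    e=cv2.fitEllipse(cv2.convexHull(c)); return ray(f,*e[0],x[2]+dz).round(4),e
E
python3 - <<'E'
from act import *
t=S[0]
over(t,.2); down(.15); s=st("over S1"); x=s["tcp_pos"]
f=robot.grab_frame("scene"); c,e=heldtop(f,x,.0133); print("held",c,e)
hit=down(.091,.03,4); s=st("hit %s"%hit)
if s["tcp_pos"][2]<.1:
    hit=down(.085,.03,12); st("push %s"%hit)
f=look()
for g,n in zip(f,("top","scene")):
    u,v=pix(g,[*t,.09]).astype(int); cv2.imwrite(f"pics/p1{n}.png",cv2.resize(g["image"][v-45:v+45,u-60:u+60,::-1],(480,360)))
cv2.imwrite("pics/p1.png",np.hstack([cv2.imread("pics/p1top.png"),cv2.imread("pics/p1scene.png")])[:, :800+160][:, :960]) 
im=cv2.resize(cv2.imread("pics/p1.png"),(800,300)); cv2.imwrite("pics/p1.png",im)
E
```

```text
over S1 t6.6 tcp [0.5787 0.312  0.1504] rot [ 3.141 -0.     2.063] open 0.627 gf 62.9 F [-0.5  0.  -1.3]
held [0.5772 0.311 ] ((341.0592041015625, 122.1872329711914), (14.468753814697266, 18.47800636291504), 97.5213623046875)
hit True t8.4 tcp [0.5796 0.3126 0.0922] rot [ 3.14  -0.     2.063] open 0.622 gf 63.1 F [ 1.3  0.5 -1.2]
push True t8.7 tcp [0.5797 0.3125 0.0867] rot [ 3.138 -0.     2.063] open 0.622 gf 63.3 F [-0.6  0.6  0.8]
```

View pics/p1.png

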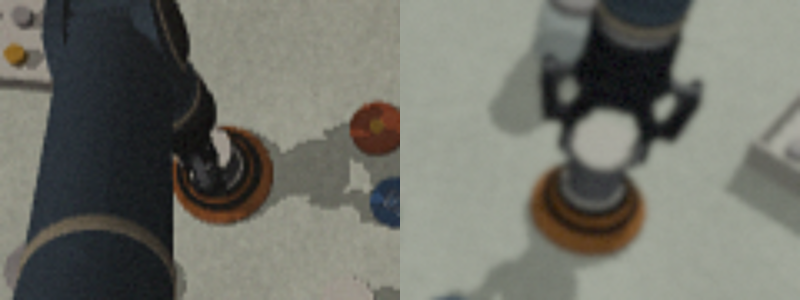

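The grey spool is on its peg at S1 (right view, spool at (605,165)), its underside near the collar. Release and press it home with closed fingers.

```bash
cat >> act.py <<'E'
def go(xy,z,vel=.15,c=None): return robot.move_straight([*xy,z],vel,contact_N=c)
def press(xy,ztop,F=30):
    "closed fingers onto a top face, home height ztop"
    robot.grip(0.0,60); go(xy,ztop+.011+.025,.2)
    hit=go(xy,ztop+.011-.004,.025,F); s=st("press hit %s, tip-ztop %.4f"%(hit,robot.sense()["tcp_pos"][2]-.011-ztop)); return s
E
python3 - <<'E'
from act import *
t=S[0]
robot.grip(1.0); go(robot.sense()["tcp_pos"][:2],.19,.2)
print("spool",find(look(),t,"spool"))if 0 else None
press(t,.092); go(t,.22,.25); 
p=np.array((.4432,.1546)); over(p,.22); robot.grip(1.0)
over((.45,-.02),.3)   # clear of views
F=look(); print("S1 top",[centre(f,np.array(t),.04,.086,.102,.028) for f in F],[tilt(f,t,.08,.11) for f in F])
find(F,p,"spool"); st()
E
```

```text
press hit False, tip-ztop 0.0002 t12.4 tcp [0.5808 0.311  0.1032] rot [ 3.135e+00 -2.000e-03  2.063e+00] open -0.000 gf 11.4 F [-7.7 -3.1 23. ]
S1 top [(array([0.5798, 0.3089, 0.0271]), 24), (array([0.579 , 0.3115, 0.0272]), 24)] [(array([ 0.0444, -0.0296,  0.0919]), np.int64(91), 154), (array([-0.0048,  0.0076,  0.0931]), np.int64(133), 169)]
spool (array([0.4439, 0.1534, 0.0265]), 24) (array([0.4427, 0.1561, 0.0274]), 24)
 t15.5 tcp [ 0.4496 -0.0177  0.2989] rot [-3.139  0.     1.531] open 0.999 gf 0.0 F [0.1 0.1 0.6]
```

Grey spool is home (tip bottomed at 92.2 mm with 23 N). Next the green one goes to S2.

```bash
python3 - <<'E'
from act import *
g=find(look(),(.4432,.1546),"spool"); t=S[1]
over(g,.16); go(g,.047,.12,8); robot.grip(0.0,60); st("grip")
go(g,.19); st("up"); over(t,.19); go(t,.15); s=st("over S2"); x=s["tcp_pos"]
f=robot.grab_frame("scene"); print("held",heldtop(f,x,.0133))
if s["opening"]>.5:
    hit=go(t,.091,.03,5); s=st("hit %s"%hit)
    if s["tcp_pos"][2]<.1: 
        print(go(t,.087,.03,12)); st("seated")
        robot.grip(1.0); go(t,.19,.2); press(t,.092); go(t,.22,.25)
        over((.45,.2),.3)
F=look(); print("S2 top",[centre(f,np.array(t),.04,.086,.102,.028) for f in F],[tilt(f,t,.08,.11) for f in F])
cv2.imwrite("pics/s2.png",cv2.resize(F[1]["image"][:,:,::-1],(640,480)))
for p in ((.4628,.0014),(.4453,-.1807),(.482,-.453)): find(F,p,"cover")
E
```

```text
spool (array([0.444 , 0.1532, 0.0265]), 24) (array([0.4428, 0.1557, 0.0269]), 24)
grip t18.1 tcp [0.4438 0.1547 0.048 ] rot [ 3.141e+00 -1.000e-03  1.906e+00] open 0.624 gf 61.2 F [-1.1 -0.9  8. ]
up t19.1 tcp [0.4427 0.1542 0.1892] rot [-3.14   0.     1.906] open 0.620 gf 62.9 F [-0.4  0.3 -1. ]
over S2 t20.5 tcp [0.6456 0.0274 0.1501] rot [-3.141e+00 -1.000e-03  1.613e+00] open 0.626 gf 63.0 F [-0.5  0.4  0.1]
held (array([0.6417, 0.0234]), ((295.37213134765625, 200.17025756835938), (16.019405364990234, 21.26921844482422), 137.29562377929688))
hit False t22.7 tcp [0.6463 0.0261 0.0912] rot [ 3.141 -0.     1.611] open 0.621 gf 63.0 F [ 0.7 -0.7 -1.5]
False
seated t23.0 tcp [0.6468 0.026  0.0879] rot [ 3.14  -0.     1.611] open 0.623 gf 63.5 F [-0.8  0.7  5.2]
press hit False, tip-ztop 0.0001 t26.6 tcp [0.6467 0.026  0.1031] rot [ 3.140e+00 -2.000e-03  1.611e+00] open 0.000 gf 12.4 F [-8.1  1.1 24.7]
S2 top [(array([0.6461, 0.0251, 0.0268]), 24), (array([0.6458, 0.0272, 0.0272]), 24)] [(array([-0.0324, -0.0157,  0.0924]), np.int64(91), 149), (array([-0.0035,  0.0225,  0.0929]), np.int64(143), 234)]
cover (array([0.4648, 0.0342, 0.0435]), 24) (array([0.4645, 0.0366, 0.0439]), 24)
cover (array([ 0.4452, -0.1816,  0.0435]), 24) (array([ 0.4452, -0.1795,  0.0441]), 24)
cover (array([ 0.4813, -0.4542,  0.0439]), 24) (array([ 0.4809, -0.4521,  0.0441]), 24)
```

View pics/s2.png

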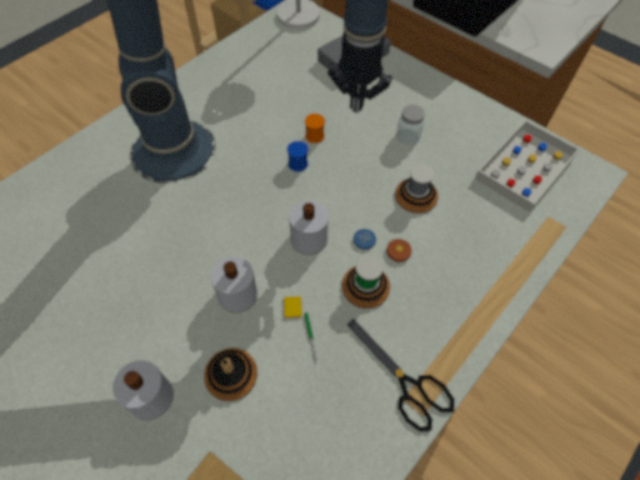

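Green (368,275) and grey (418,185) spools sit home on their stands. The cover at (310,228) was bumped to about (0.465, 0.035). Now the covers.

```bash
cat >> act.py <<'E'
def cover(p,t):
    F=look(); find(F,p,"cover"); k=find(F,p,"knob")
    robot.grip(1.0); over(k,.2); hit=go(k,.111,.1,8); st("at knob %s"%hit)
    robot.grip(0.0,100); st("grip"); go(k,.27,.15); a=st("up")
    if a["opening"]<.2: return False
    over(t,.27); go(t,.245,.1); s=st("over"); f=robot.grab_frame("scene")
    z=s["tcp_pos"][2]-.015; b=centre(f,s["tcp_pos"][:2],.056,z-.006,z+.006,.0445); print("held cover",b,"grip",s["opening"],s["gripper_force"])
    if s["opening"]<.2: return False
    go(t,.155,.08,6); hit=go(t,.133,.03,8); s=st("land %s"%hit)
    return s["tcp_pos"][2]<.140
def shut(t):
    robot.grip(1.0); go(t,.2,.2); press(t,.144,35); go(t,.24,.25)
def check(t):
    F=look()
    for f in F: print("cover on stand",centre(f,np.array(t),.055,.103,.117,.0445),"tilt",tilt(f,t,.1,.122,.04),"knob",near(f,t,.011,.136,.16)[:,2].mean().round(4))
    return F
E
python3 - <<'E'
from act import *
t=S[2]
if cover((.482,-.453),t): shut(t); over((.45,-.1),.3); F=check(t)
else: F=look()
cv2.imwrite("pics/c3.png",cv2.resize(F[1]["image"][:,:,::-1],(640,480)))
E
```

```text
cover (array([ 0.4815, -0.4544,  0.0438]), 24) (array([ 0.4811, -0.4522,  0.0441]), 24)
knob (array([ 0.4812, -0.454 ,  0.0122]), 24) (array([ 0.4812, -0.4523,  0.013 ]), 24)
at knob False t32.7 tcp [ 0.4814 -0.4537  0.1117] rot [3.14  0.    0.815] open 1.003 gf 0.0 F [-0.1 -0.6 -0.8]
grip t33.3 tcp [ 0.4816 -0.4535  0.1114] rot [3.14  0.    0.816] open 0.300 gf 98.1 F [ 0.9 -0.4  2.9]
up t34.5 tcp [ 0.481  -0.4525  0.2688] rot [-3.139 -0.     0.815] open 0.302 gf 98.3 F [ 0.4  0.4 -2.3]
over t35.6 tcp [ 0.5656 -0.315   0.2442] rot [-3.14   0.     1.062] open 0.301 gf 98.3 F [-0.3 -0.1 -1.9]
held cover (array([ 0.5646, -0.3141,  0.0441]), 20) grip 0.30091500449559716 98.34301471710205
land True t37.5 tcp [ 0.5663 -0.3142  0.1343] rot [-3.14  -0.     1.064] open 0.301 gf 99.3 F [ 0.8 -0.8  4.2]
press hit False, tip-ztop -0.0000 t41.0 tcp [ 0.5672 -0.3154  0.155 ] rot [ 3.141e+00 -2.000e-03  1.064e+00] open -0.000 gf 10.5 F [-3.7  4.4 21.4]
cover on stand (array([ 0.5659, -0.3153,  0.044 ]), 24) tilt (array([ 0.0005, -0.0064,  0.1105]), np.int64(183), 364) knob 0.1442
cover on stand (array([ 0.5655, -0.3132,  0.044 ]), 24) tilt (array([-0.0007, -0.0002,  0.1105]), np.int64(491), 745) knob 0.1441
```

View pics/c3.png

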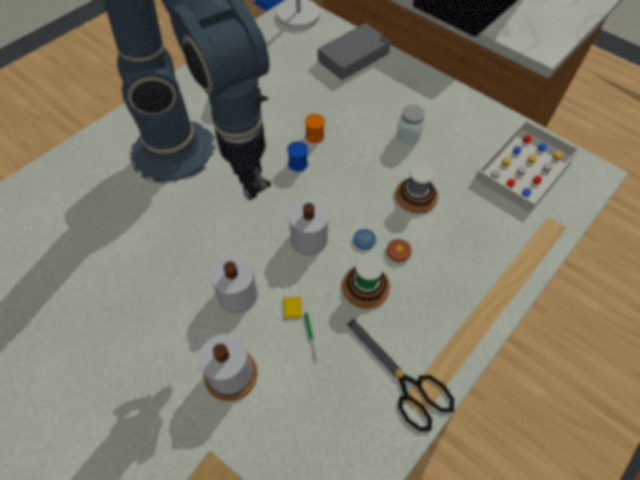

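The cover is home on S3 (230,365), with its knob at 144 mm and level. The other two follow.

```bash
python3 - <<'E'
from act import *
ok=True
for p,t in(((.4647,.0354),S[0]),((.4453,-.1807),S[1])):
    if ok:=cover(p,t): shut(t); over((.44,-.1),.3); check(t)
    else: print("STOP",p); break
if ok:
    robot.sleep(.5); F=look()
    for t in S:print([centre(f,np.array(t),.055,.103,.117,.0445) for f in F],[near(f,t,.011,.136,.16)[:,2].mean().round(4) for f in F])
else: F=look()
cv2.imwrite("pics/end.png",cv2.resize(F[1]["image"][:,:,::-1],(640,480)));st()
E
```

```text
cover (array([0.465 , 0.0342, 0.0436]), 24) (array([0.4648, 0.0365, 0.0441]), 24)
knob (array([0.4649, 0.0348, 0.012 ]), 24) (array([0.4646, 0.0362, 0.013 ]), 24)
at knob False t45.2 tcp [0.4652 0.0354 0.1115] rot [ 3.14  -0.     1.647] open 1.000 gf 0.0 F [-0.   0.2 -0.4]
grip t45.8 tcp [0.4653 0.0356 0.1114] rot [ 3.141 -0.     1.647] open 0.300 gf 98.0 F [0.6 0.3 3.5]
up t47.0 tcp [0.464  0.0355 0.2692] rot [-3.140e+00  1.000e-03  1.647e+00] open 0.301 gf 98.3 F [-1.3 -0.3 -0.9]
over t48.5 tcp [0.58   0.3101 0.2448] rot [-3.141 -0.     2.061] open 0.301 gf 98.3 F [-0.9 -0.2 -1.2]
held cover (array([0.5788, 0.3097, 0.0437]), 19) grip 0.30127227722823563 98.28150987625122
land True t50.5 tcp [0.5802 0.3109 0.1345] rot [-3.141 -0.     2.063] open 0.300 gf 99.5 F [0.1 0.7 3. ]
press hit False, tip-ztop -0.0000 t53.9 tcp [0.5816 0.311  0.155 ] rot [ 3.141e+00 -2.000e-03  2.063e+00] open -0.001 gf 10.1 F [-5.  -1.3 19.4]
cover on stand (array([0.5797, 0.3091, 0.044 ]), 24) tilt (array([-0.0102,  0.0055,  0.1101]), np.int64(228), 362) knob 0.1436
cover on stand (array([0.5793, 0.3109, 0.
[... 710 characters left out ...]
rgs, **kwargs)
    vector_fun = VectorFunction(
        fun_wrapped,
    ...<6 lines>...
        workers=workers
    )
    self._update_fun()
    ~~~~~~~~~~~~~~~~^^
    self.f = self.fun_wrapped(xp_copy(self.x))
             ~~~~~~~~~~~~~~~~^^^^^^^^^^^^^^^^^
    return np.atleast_1d(self.fun(x))
                         ~~~~~~~~^^^
    return self.f(x, *self.args, **self.kwargs)
           ~~~~~~^^^^^^^^^^^^^^^^^^^^^^^^^^^^^^
  File "vis.py", line 33, in <lambda>
    s=least_squares(lambda p:np.hypot(Q[:,0]-p[0],Q[:,1]-p[1])-p[2],[*xy,R],loss="soft_l1",f_scale=.002)
                                      ~^^^^^
IndexError: too many indices for array: array is 1-dimensional, but 2 were indexed
```

The last cover was only hidden by my own arm, so I'll step aside and continue.

```bash
python3 - <<'E'
from act import *
over((.45,.2),.3); p=(.4453,-.1807); t=S[1]
if ok:=cover(p,t): shut(t)
else: print("STOP")
over((.44,-.25),.3); robot.sleep(.5); F=look()
for t in S:print([centre(f,np.array(t),.055,.103,.117,.0445)[0] for f in F],[tilt(f,t,.1,.122,.04)[0] for f in F],[near(f,t,.011,.136,.16)[:,2].mean().round(4) for f in F])
cv2.imwrite("pics/end.png",cv2.resize(F[1]["image"][:,:,::-1],(640,480)));st()
E
```

```text
cover (array([ 0.4452, -0.1815,  0.0434]), 24) (array([ 0.4452, -0.1799,  0.044 ]), 24)
knob (array([ 0.4454, -0.1812,  0.0123]), 24) (array([ 0.4449, -0.1797,  0.0129]), 24)
at knob False t60.8 tcp [ 0.4456 -0.1807  0.1114] rot [ 3.141 -0.     1.186] open 0.997 gf 0.0 F [ 0.9 -0.5  0.1]
grip t61.4 tcp [ 0.4456 -0.1806  0.1114] rot [ 3.141 -0.     1.186] open 0.296 gf 98.0 F [0.7 1.4 5.1]
up t62.6 tcp [ 0.4445 -0.1801  0.2692] rot [-3.14   0.     1.186] open 0.299 gf 98.3 F [ 0.5  0.7 -2. ]
over t64.1 tcp [0.6456 0.0256 0.2447] rot [-3.141 -0.     1.61 ] open 0.301 gf 98.3 F [-0.   0.4 -0.8]
held cover (array([0.6444, 0.0253, 0.0439]), 19) grip 0.30059704538532206 98.27574491500854
land True t66.1 tcp [0.646  0.0262 0.1345] rot [-3.14  -0.     1.611] open 0.299 gf 99.3 F [ 0.4 -0.1  3.2]
press hit False, tip-ztop -0.0000 t69.5 tcp [0.6475 0.0257 0.155 ] rot [ 3.141e+00 -2.000e-03  1.611e+00] open -0.001 gf 10.5 F [-5.5  1.9 21.5]
[array([0.5797, 0.3089, 0.0439]), array([0.5792, 0.311 , 0.0443])] [array([0.0198, 0.0116, 0.1106]), array([-0.0069,  0.0026,  0.1114])] [np.float64(0.1443), np.float64(0.1446)]
[array([0.645 , 0.0246, 0.0439]), array([0.6447, 0.0269, 0.0443])] [array([ 0.0033, -0.0064,  0.11  ]), array([-0.0124,  0.0008,  0.1109])] [np.float64(0.1441), np.float64(0.1447)]
[array([ 0.5667, -0.3138,  0.0425]), array([ 0.5657, -0.3132,  0.0439])] [array([ 0.009 , -0.0107,  0.1111]), array([-0.0006, -0.0048,  0.1104])] [np.float64(0.1437), np.float64(0.1441)]
 t71.9 tcp [ 0.44 -0.25  0.3 ] rot [ 3.142 -0.     1.054] open 0.002 gf 0.0 F [ 0.2 -0.1 -0.1]
```

View pics/end.png

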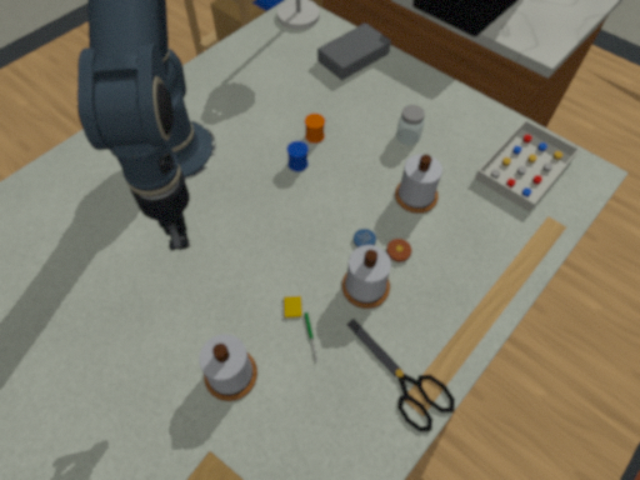

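All three covers are home: (228,365), (368,275) and (418,185), with knob tops at 144 mm. The jar, tape measure and seam ripper are untouched. Handing in.

```bash
python3 -c "
from plant import robot
print(robot.close_job())"
```

```text
the job is handed in; nothing more can be done
None
```

I handed the job in at about 72 s: both spools that were there (green and grey) are pressed home on their pegs, and all three stands, including the empty one, are closed with their covers fully seated; the tape measure, seam ripper, button jar and look-alikes were left alone.

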